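# Roll the longer steel blank into the feed tray's pocket

## Task

Take the wooden push paddle by its handle and, with it, gently roll the longer of the two steel bars along its lane of the grey feed tray until it drops into the shallow pocket against the end stop, ready for drilling. Do not touch the bar with the fingers, lift it or fling it, and leave the shorter bar where it is. Then stand the paddle upright on the bench again, off the tray.

Things in the scene. Friction and masses are not known exactly. Their poses are not given: they have to be found in the camera images.
- long_bar_mid (a point): The longer steel round bar, 60 mm long, 36 mm diameter, about 0.3 to 0.6 kg, lying across one lane of the tray (either lane) and free to roll along it. The point is its centre; its x axis runs along the bar, its y and z axes turn as it rolls. Centre height 36 mm on the lane floor, 32 mm once in the pocket.
- short_bar_mid (a point): The shorter steel round bar, 34 mm long, 36 mm diameter, lying in the other lane; it must stay where it is. The point is its centre; its x axis runs along the bar.
- paddle_mid (a point): Wooden push paddle standing on the bench, 130 mm tall, 90 g: blade 44 mm wide (lower 70 mm), handle 28 mm wide (upper 60 mm), both 24 mm thick. The point is its centre, 65 mm above its foot. x runs along its width, y through its thickness (grip the handle and push the bar by the broad faces, which look along +y and -y), z up.
- track: Fixed grey steel tray with bare aluminium end stop, 154 (x) by 300 mm (y); origin: centre of underside, on the bench. Lanes along y, 68 mm wide, centred at x = -37 and +37 mm; walls 30 mm high. Flat floor 18 mm above the bench from the open end y = -150 to 108, then a pocket 4 mm lower up to the end stop: face at y = 140, 45 mm high. A bar in the pocket has its centre at y = 119 to 122. Bars start between y = -70 and 0.
There are look-alikes about, which are no part of the job. Leave any red look-alike of the part that bears long_bar_mid alone.

How it is judged (in metres and radians):
On the way:
1. the paddle, held in the gripper, pushes against the longer bar on the way to the pocket (contact force between the fingers and paddle above 1 N and contact force between paddle and long_bar above 0.02 N and y of long_bar_mid in the frame of track below 0.1 m).
At the end, for the whole second after the job is handed in: The longer bar lies still in the pocket at the end of its lane (centre between 112 and 132 mm from the tray's origin along its y, lower than 40 mm above the bench), and the paddle stands still and upright (within 10 degrees) on the bench top, off the tray (its centre 55 to 73 mm above the bench) (y of long_bar_mid in the frame of track between 0.112 and 0.132 m and height (world z) of long_bar_mid below 0.04 m and linear speed of each of long_bar, paddle below 0.02 m/s and height (world z) of paddle_mid between 0.055 and 0.073 m and angle between paddle_mid's own z axis and vertical below 0.17 rad); the robot touches nothing.
It fails at once if the fingers touch the longer bar (contact force between the fingers and long_bar above 0.5 N).
It fails at once if the longer bar is lifted (its centre more than 60 mm above the bench) (height (world z) of long_bar_mid above 0.06 m).
It fails at once if the longer bar is flung (faster than 0.5 m/s) (linear speed of long_bar above 0.5 m/s).
It fails at once if the shorter bar is moved more than 20 mm (distance of short_bar_mid from where it was at the start of the episode above 0.02 m).
It also fails if it takes over 58 s, if anything falls off the work surface, if the arm or the gripper's body presses on something with over 40 N, if the wrist force passes 120 N, or if a joint passes its speed limit or range.

## Robot

A 6-joint arm with a two-finger parallel gripper is mounted at the origin on the work surface. World frame = base frame: x ahead of the robot, y to its left, z up, the work surface at z = 0. Lengths are in mm, angles in rad, forces in N, time in s.
With the tool pointing down it reaches from about 325 to 900 mm from the base axis. Payload 6.1 kg.
Tool frame: the origin (TCP) lies midway between the tips of the shut fingers; the grasp point (between the pads) lies 19 mm behind it; z points along the fingers, x is the direction in which the jaws open and shut, and the axes are right-handed (so a half turn about z gives the same grasp; the last joint's range is limited). The gripper opens to 85 mm and grips with 20 to 120 N. Pads are 22 mm wide; open, the fingers measure 114 mm over their backs; the gripper's body (76 mm by 85 mm) begins 54 mm behind the grasp point. The pads swing forward as they close: fully open they stand 13 mm farther back than shut.
Start: joints at [-1.344, 0.22, 1.526, -0, 1.395, -0.126], TCP at [215.947, -586.5, 231.3] pointing down, gripper open.
Joint ranges: [-2.98, 2.98], [-0.91, 2.08], [0.09, 2.57], [-1.24, 4.39], [0.2, 2.65], [-2.68, 2.68]. Speed limits (rad/s): [2.57, 2.57, 3.01, 3.14, 3.14, 3.14].

## Interface

Orientations are given as a rotation vector (axis times angle).
In Python, from plant import status, optics, job, finder gives the robot as it stands.
- The arm moves only by the tool carry_out, never from a script. Its argument "increments" is a list of rows, each an object with "offset": the shift along the tool's x, y, z in m, a list of three; "turn": the turn about the tool's z in degrees. A call has 1 to 20 rows; each row is the pose to reach, as a shift and turn from the pose measured when the call began, along the tool's axes at that moment; what a row does not reach only later rows make up. A row lasts 1/12 s, in which the tool goes at most 41.7 mm and 7.16 degrees, less where a joint would pass 70% of its speed; a pose out of reach is approached as far as the arm can. A call with a gripper value outside its range is refused whole. "claw" is the opening in per cent of the stroke, from 0 (shut) to 100 (fully open), set as the call begins (left out, the last holds). The fingers move at their own pace and stop on an object; "newtons" is the grip in N (left out, the last holds). Time passes only in rows, so rows that repeat a pose let the fingers close. It gives the time, the measured TCP pose, the force and the opening at its end, in the units of the state.
- status.get_state(): the state, without advancing time (a new reading comes with each control period).
- optics.get_image(name): name is "scene" or "top" or "wrist"; returns the picture (384x512x3 uint8, blue, green, red); there is no depth.
- optics.camera_info(name): a dict with "fovy" (degrees; the focal length in pixels is half the picture's height over the tangent of half this angle, whatever the lens; pixels are square), "cx", "cy" (the principal point, pixels), "R" (3x3) and "t" (3): a world point X has camera coordinates R X + t; the wrist camera has in their place "T_tool_cam" (4x4, takes a point from camera to tool coordinates, whose origin is the TCP and whose axes are the tool frame's). Camera axes: x right, y down, z forward; pixel columns grow to the right and rows downward; lengths in mm; the calibration is good to about 2 mm. A picture is of the moment at which its call begins: read the wrist's pose just before it. camera_info takes no time and is no camera call.
- job.job_done(): hands the job in, once; it reports no verdict.
Trained networks look in the newest picture that a camera, given by its name, has taken for a name from the list of things; names that differ only in an ending like _2 or _b are one class to them, and where a whole thing is asked for, a point or a joint stands for the part that bears it (a point fixed in the world has none). Each returns a list of dicts, best first, with "conf" (0 to 1); they miss things now and then, are a little off and sometimes report something else, mostly with a low value. They report only what shows in the picture. A call takes as long as a camera call. They do not tell look-alikes from the thing itself.
- finder.trace(query, camera): "region" (384x512 bool, what is visible of it) and "uv" ([column, row] in pixels, amid what is visible of it).
- finder.spot_point(query, camera): "uv" ([column, row] in pixels: a listed point, or the origin of a listed thing).
The state is a dict: "time_s": time; "joints": joint angles; "dq": joint speeds; "joint_torque": joint torques, N m; "eef_pos": TCP position; "eef_rot": TCP orientation; "force": force on the tool from outside, world axes, zero at the start; "ft_torque": the same for the moment, N m; "width": opening from 0.0 (shut) to 1.0 (fully open).
Only numpy, scipy, OpenCV 4.12 (cv2) and the standard library are available. Lean on these libraries where they do the work, as an engineer would, in place of code of your own. Each camera call takes 0.05 s, during which the arm holds its last target.

## Working session

There is one attempt and no reset: what is moved stays moved. The work goes in short steps, Python scripts to look and compute and a tool call to move; the robot and the scene stay as the last step left them, time stands still between calls to the robot, and variables do not carry over. Pictures are saved under pics/ and viewed, and the job is handed in when it is done.

Besides the shell and the picture viewer there is one more tool, called after "Emit:" in YAML: its name, and indented under it one key for each argument. carry_out: Moves the arm, as the interface text tells. Its arguments: {"type":"object","properties":{"increments":{"type":"array","items":{"type":"object","properties":{"offset":{"type":"array","items":{"type":"number"}},"turn":{"type":"number"}}}},"claw":{"type":"number"},"newtons":{"type":"number"}},"required":["increments"]}

```bash
mkdir -p pics; ls; python3 - <<'E'
from plant import status, optics, finder
import cv2, numpy as np
print(status.get_state())
for c in ["scene","top"]:
    im=optics.get_image(c); cv2.imwrite(f"pics/{c}0.png",im)
    i=optics.camera_info(c); print(c,i)
    for q in ["long_bar_mid","short_bar_mid","paddle_mid","track"]:
        print(q,[(np.round(d["uv"],1).tolist(),round(d["conf"],2)) for d in finder.spot_point(q,c)])
print(optics.camera_info("wrist"))
E
```

```text
pics
{'time_s': 0.0, 'joints': array([-1.34412574e+00,  2.21218359e-01,  1.52763933e+00, -9.95556513e-06,
        1.39469499e+00, -1.26103892e-01]), 'dq': array([ 0.00216792,  0.00066494, -0.00060255,  0.00097629,  0.00124758,
        0.00015926]), 'joint_torque': array([ 5.45227138e-06, -4.96901500e+01, -3.89395702e+01, -2.72262087e-04,
        1.13922235e-02,  2.71754220e-05]), 'eef_pos': array([ 215.79067106, -585.9091917 ,  230.18912015]), 'eef_rot': array([-2.57570764e+00,  1.79641789e+00,  2.29307904e-03]), 'force': array([-0.59721276, -0.57791417, -0.29335842]), 'ft_torque': array([-0.00253415, -0.05738873,  0.05299929]), 'width': 1.0000778316621612}
scene {'fovy': 54.235916817294694, 'cx': 255.2413784576284, 'cy': 188.25823890289593, 'R': array([[-0.75998355,  0.64958754, -0.02147159],
       [ 0.47748612,  0.53561125, -0.69651102],
       [-0.44094445, -0.5395893 , -0.71722477]]), 't': array([ 426.2928938 , -176.78749533, 1027.06171665])}
long_bar_mid [([247.4, 198.9], 0.91), ([331.9, 314.5], 0.84), ([217.4, 155.7], 0.79), ([176.4, 149.7], 0.73), ([308.4, 188.6], 0.69)]
shor
[... 366 characters left out ...]
.23462845, 809.1518584 ])}
long_bar_mid [([247.1, 249.9], 0.83), ([152.8, 172.3], 0.65), ([345.1, 214.4], 0.64), ([385.0, 188.2], 0.64), ([270.9, 195.3], 0.6)]
short_bar_mid [([267.5, 166.2], 0.55)]
paddle_mid [([392.3, 225.6], 0.58)]
track [([252.3, 179.8], 0.85)]
{'fovy': 63.699518922811855, 'cx': 257.9541690339024, 'cy': 187.4217582207346, 'T_tool_cam': array([[ 9.99999194e-01,  3.84942599e-04, -1.20960804e-03,
         3.43912429e-02],
       [-1.83621342e-05,  9.57197412e-01,  2.89435857e-01,
        -7.33868128e+01],
       [ 1.26924988e-03, -2.89435601e-01,  9.57196647e-01,
        -1.42266909e+02],
       [ 0.00000000e+00,  0.00000000e+00,  0.00000000e+00,
         1.00000000e+00]])}
```

View pics/scene0.png

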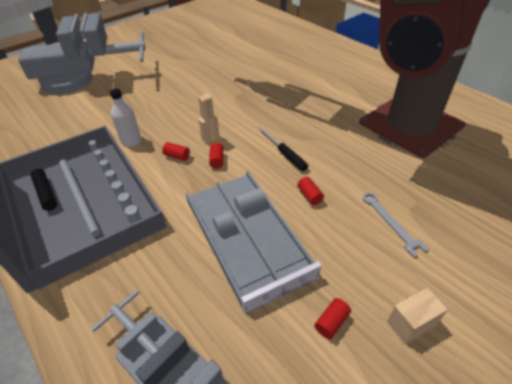

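View pics/top0.png

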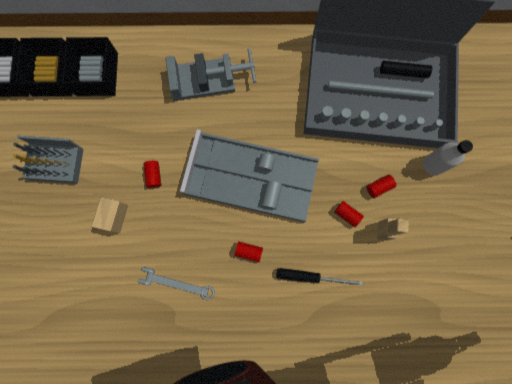

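```bash
cat > h.py <<'E'
import numpy as np, cv2
from plant import status, optics, finder
from scipy.spatial.transform import Rotation as Ro
def cam(c, st=None):
    i=optics.camera_info(c); f=192/np.tan(np.radians(i["fovy"]/2))
    if c=="wrist":
        T=np.eye(4);T[:3,:3]=Ro.from_rotvec(st["eef_rot"]).as_matrix();T[:3,3]=st["eef_pos"]
        M=np.linalg.inv(T@i["T_tool_cam"]); R,t=M[:3,:3],M[:3,3]
    else: R,t=np.array(i["R"]),np.array(i["t"])
    return f,i["cx"],i["cy"],R,t
def proj(C,X):
    f,cx,cy,R,t=C; p=np.atleast_2d(X)@R.T+t
    return np.c_[cx+f*p[:,0]/p[:,2],cy+f*p[:,1]/p[:,2]]
def back(C,uv,z):
    f,cx,cy,R,t=C; d=R.T@np.array([(uv[0]-cx)/f,(uv[1]-cy)/f,1]); o=-R.T@t
    return o+d*(z-o[2])/d[2]
def zoom(im,x0,y0,x1,y1,s,name):
    cv2.imwrite(name,cv2.resize(im[y0:y1,x0:x1],None,fx=s,fy=s,interpolation=cv2.INTER_CUBIC))
E
python3 - <<'E'
from h import *
for c in ["top","scene"]:
    im=cv2.imread(f"pics/{c}0.png"); C=cam(c)
    if c=="top": zoom(im,170,120,420,260,3,"pics/ztop.png")
    else: zoom(im,150,80,340,310,2.6,"pics/zscene.png")
    optics.get_image(c)
    for q in ["long_bar_mid","short_bar_mid","paddle_mid","track"]:
        for d in finder.trace(q,c):
            m=d["region"].astype(np.uint8); 
            k=max(cv2.findContours(m,0,2)[0],key=cv2.contourArea)
            print(c,q,round(d["conf"],2),np.round(d["uv"],1),m.sum(),np.round(cv2.minAreaRect(k)[0],1))
            if q=="track": print(cv2.approxPolyDP(cv2.convexHull(k),3,True)[:,0].tolist())
            if q=="paddle_mid":print(cv2.approxPolyDP(k,1.5,True)[:,0].tolist())
E
```

```text
top long_bar_mid 0.83 [152.4 171.8] 396 [152.1 174.2]
top long_bar_mid 0.79 [272.9 193.9] 408 [271.3 195.2]
top long_bar_mid 0.72 [382.6 187.3] 382 [381.6 185.7]
top long_bar_mid 0.68 [347.7 215.1] 412 [348.7 214. ]
top short_bar_mid 0.57 [266.2 163.4] 256 [265.7 162.2]
top paddle_mid 0.94 [390.2 226.3] 587 [392.5 229. ]
[[408, 220], [388, 218], [379, 221], [377, 239], [394, 239], [400, 234], [407, 232]]
top track 0.67 [247.3 174.1] 7673 [249.4 176.4]
[[196, 132], [318, 159], [305, 221], [183, 194], [183, 175]]
scene long_bar_mid 0.92 [331.5 316.6] 934 [333.3 317.8]
scene long_bar_mid 0.81 [310.7 189.2] 459 [310.3 190.6]
scene long_bar_mid 0.8 [249.4 200.1] 498 [250.  200.3]
scene long_bar_mid 0.79 [216.7 157.3] 333 [216.5 155.5]
scene long_bar_mid 0.78 [175.5 147.7] 352 [175.7 151.1]
scene short_bar_mid 0.63 [224.1 220.5] 351 [223.9 222.8]
scene paddle_mid 0.78 [207.8 119. ] 728 [207.7 118.4]
[[207, 94], [199, 98], [201, 117], [199, 119], [202, 139], [207, 143], [218, 137], [217, 118], [213, 113], [211, 98]]
scene track 0.81 [251.2 251.4] 9258 [254.5 235.7]
[[249, 173], [320, 270], [319, 277], [245, 312], [186, 195]]
```

View pics/ztop.png

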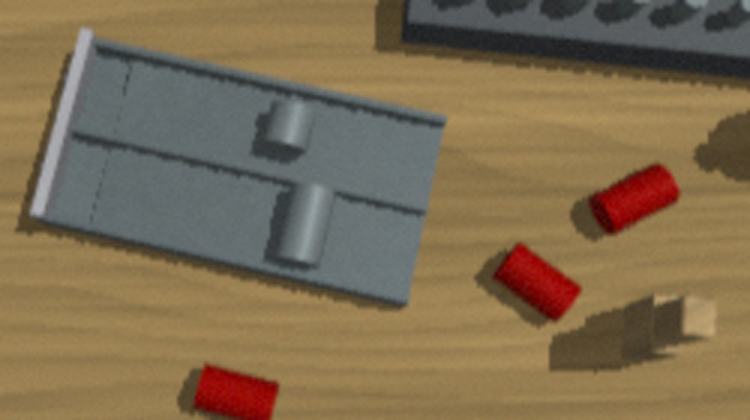

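View pics/zscene.png

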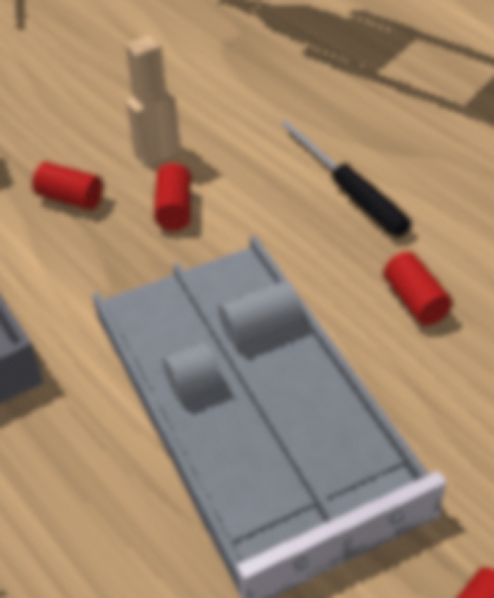

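```bash
cat > fit.py <<'E'
from h import *
from scipy.optimize import minimize
def box(cx,cy,z0,z1,w,d): return np.array([[cx+sx*w/2,cy+sy*d/2,z] for sx in(-1,1) for sy in(-1,1) for z in(z0,z1)])
PAD=[box(0,0,0,70,44,24),box(0,0,70,130,28,24)]
TR=[box(0,0,0,30,154,300),box(0,145,0,45,154,10)]
def pose(p,X):
    c,s=np.cos(p[2]),np.sin(p[2]); return np.c_[c*X[:,0]-s*X[:,1]+p[0],s*X[:,0]+c*X[:,1]+p[1],X[:,2]]
S=4
def sil(C,p,parts):
    m=np.zeros((384*S,512*S),np.uint8)
    for X in parts:
        q=((proj(C,pose(p,X))+.5)*S).astype(np.float32)
        cv2.fillConvexPoly(m,cv2.convexHull(q).astype(np.int32)[:,0],1)
    return m
def cost(p,parts,masks):
    c=0
    for C,M in masks:
        s=sil(C,p,parts); c+=1-(s&M).sum()/(s|M).sum()
    return c/len(masks)
def up(m): return (cv2.resize(cv2.GaussianBlur(m.astype(np.float32),(3,3),0),None,fx=S,fy=S,interpolation=cv2.INTER_LINEAR)>.5).astype(np.uint8)
def fit(p0,parts,masks):
    r=minimize(cost,p0,args=(parts,masks),method="Nelder-Mead",options=dict(initial_simplex=np.array([p0,[p0[0]+8,p0[1],p0[2]],[p0[0],p0[1]+8,p0[2]],[p0[0],p0[1],p0[2]+.15]]),xatol=.02,fatol=1e-5))
    return r.x,r.fun
E
python3 - <<'E'
from fit import *
ms={"track":[], "paddle_mid":[]}
Cs={c:cam(c) for c in("top","scene")}
for c in("top","scene"):
    optics.get_image(c)
    for q in ms: ms[q].append((Cs[c],up(finder.trace(q,c)[0]["region"])))
print("track c",back(Cs["top"],[249.4,176.4],20), "pad",back(Cs["top"],[392,229],65))
t0=back(Cs["top"],[249.4,176.4],20)
for sub in (ms["track"],ms["track"][:1],ms["track"][1:]):
    print("track",fit([t0[0],t0[1],-.2],TR,sub))
b0=back(Cs["top"],[392,229],50)
for y in np.arange(0,np.pi,.4):
    print("pad",y,*[np.round(np.r_[fit([b0[0],b0[1],y],PAD,s)],3) if 0 else [np.round(a,3) for a in fit([b0[0],b0[1],y],PAD,s)] for s in (ms["paddle_mid"],)])
print("bar",back(Cs["top"],[271.3,195.2],45),back(Cs["scene"],[250,200.3],45),"short",back(Cs["top"],[265.7,162.2],45))
E
```

```text
track c [579.04918563  -0.99189392  20.        ] pad [ 445.02735319 -317.39525425   65.        ]
track (array([ 5.80306830e+02, -2.36723235e+00, -2.40283389e-01]), np.float64(0.10639766067817985))
track (array([ 5.79107189e+02, -2.89183239e+00, -2.36682135e-01]), np.float64(0.08815894864872886))
track (array([ 5.81690390e+02, -1.93904508e+00, -2.39920384e-01]), np.float64(0.11461290707383986))
pad 0.0 [array([ 4.47385e+02, -3.16615e+02, -1.31000e-01]), np.float64(0.067)]
pad 0.4 [array([ 4.47028e+02, -3.16153e+02, -1.03000e-01]), np.float64(0.069)]
pad 0.8 [array([ 4.47059e+02, -3.16125e+02, -1.13000e-01]), np.float64(0.068)]
pad 1.2000000000000002 [array([ 447.936, -315.553,    1.45 ]), np.float64(0.23)]
pad 1.6 [array([ 448.15 , -315.938,    1.43 ]), np.float64(0.23)]
pad 2.0 [array([ 446.81 , -317.055,    2.491]), np.float64(0.137)]
pad 2.4000000000000004 [array([ 447.392, -316.957,    2.507]), np.float64(0.136)]
pad 2.8000000000000003 [array([ 447.24 , -316.642,    3.001]), np.float64(0.068)]
bar [528.07294441 -51.61061703  45.        ] [537.01686543 -43.29869063  45.        ] short [606.88093186 -39.93146308  45.        ]
```

```bash
python3 - <<'E'
from fit import *
from scipy.optimize import least_squares
Ct,Cs=cam("top"),cam("scene")
top=[((82,30),(77,150,45)),((32,215),(-77,150,45)),((446,118),(77,-150,30)),((405,306),(-77,-150,30)),((44,217),(-77,140,45)),((92,35),(77,140,45))]
sc=[((255,237),(-77,-150,30)),((97,297),(77,-150,30)),((443,477),(-77,150,45)),((240,570),(77,140,45))]
top=[(np.array(u)/3+[170,120]-.33,X) for u,X in top]; sc=[(np.array(u)/2.6+[150,80]-.3,X) for u,X in sc]
sc=sc[:3]
def res(p,w=(1,1)):
    r=[w[0]*(proj(Ct,pose(p,np.array([X],float)))[0]-u) for u,X in top]+[w[1]*(proj(Cs,pose(p,np.array([X],float)))[0]-u) for u,X in sc]
    return np.concatenate(r)
for w in((1,1),(1,0),(0,1)):
    r=least_squares(res,[580,-2,-.24],args=(w,)); print(w,r.x,np.round(r.fun,1))
p=least_squares(res,[580,-2,-.24]).x
L=[[(-77,-150,30),(-77,150,30)],[(77,-150,30),(77,150,30)],[(-71,-150,18),(-71,108,18)],[(-3,-150,30),(-3,140,30)],[(3,-150,30),(3,140,30)],[(-71,108,18),(-3,108,18)],[(-77,140,45),(77,140,45)],[(-77,150,45),(77,150,45)],[(-77,-150,0),(77,-150,0)]]
pp=[447.2,-316.4,-.12]
P=[[X[i],X[j]] for X in PAD for i,j in((0,1),(2,3),(4,5),(6,7),(1,3),(1,5),(3,7),(5,7),(0,2),(0,4),(2,6),(4,6))]
for c,C,(x0,y0,x1,y1),s in(("top",Ct,(170,120,420,260),3),("scene",Cs,(150,80,340,310),2.6)):
    im=cv2.imread(f"pics/{c}0.png")[y0:y1,x0:x1]; im=cv2.resize(im,None,fx=s,fy=s)
    for q,LL in((p,L),(pp,P)):
        for l in LL:
            a=(proj(C,pose(q,np.array(l,float)))-[x0,y0]+.5)*s
            cv2.line(im,*[tuple(int(v) for v in k) for k in a],(0,255,255) if q is pp else (0,255,0),1)
    cv2.imwrite(f"pics/ov_{c}.png",im)
    for n,uv in(("long",{"top":(271.3,195.2),"scene":(250,200.3)}[c]),("short",{"top":(265.7,162.2),"scene":(223.9,222.8)}[c])):
      for z in (36,45):
        X=back(C,uv,z); d=X[:2]-p[:2]; c_,s_=np.cos(p[2]),np.sin(p[2]); print(c,n,z,"track xy",c_*d[0]+s_*d[1],-s_*d[0]+c_*d[1])
E
```

```text
(1, 1) [ 5.79096977e+02 -3.79947038e+00 -2.39081203e-01] [-0.6 -0.3 -0.9 -0.1  0.6 -0.3  1.2 -0.5 -0.7  0.2  0.2 -1.   0.6 -1.6
 -1.6 -2.2  1.8  0.8]
(1, 0) [ 5.78184077e+02 -3.83863964e+00 -2.41760438e-01] [-0.4 -0.1 -0.9  0.1  0.6  0.2  1.1 -0.  -0.7  0.4  0.3 -0.8  0.  -0.
 -0.  -0.   0.   0. ]
(0, 1) [ 5.80562316e+02 -3.23957419e+00 -2.37536771e-01] [-0.  -0.  -0.  -0.   0.  -0.   0.  -0.  -0.  -0.  -0.  -0.   0.2 -1.2
 -2.1 -1.6  1.5  1.4]
top long 36 track xy -36.564045699947314 -58.50206194917059
top long 45 track xy -38.25054279700851 -58.53420921566596
top short 36 track xy 38.02139766844207 -28.173457480373123
top short 45 track xy 35.55008632769523 -28.524732980251194
scene long 36 track xy -34.9054261886877 -55.822956819024235
scene long 45 track xy -31.52937080426009 -48.34069702647808
scene short 36 track xy 38.4333325446578 -25.634022825315427
scene short 45 track xy 40.684278214357576 -18.6148996265737
```

View pics/ov_top.png

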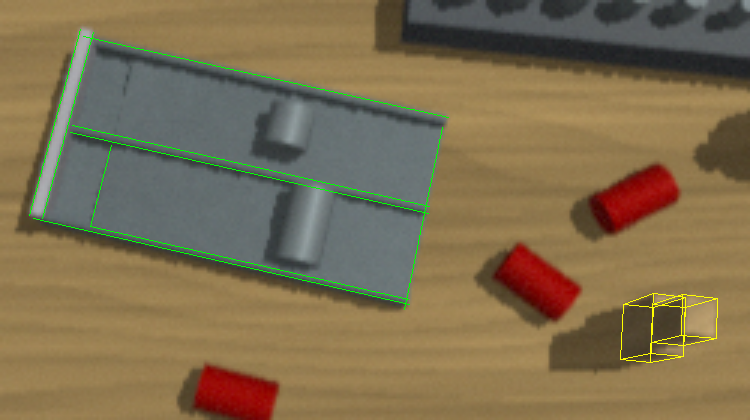

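View pics/ov_scene.png

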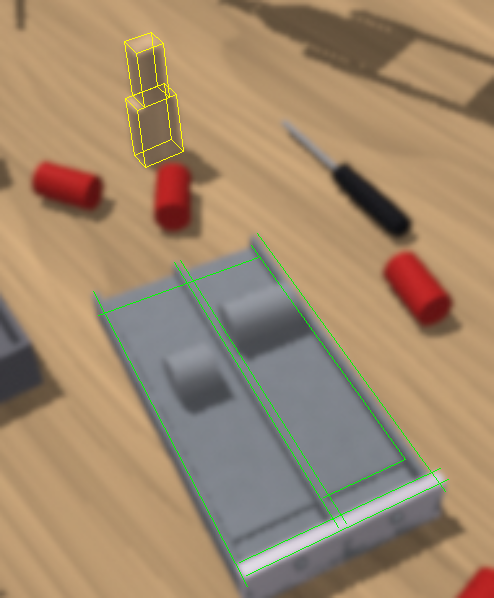

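```bash
cat > go.py <<'E'
from h import *
PT=(579.,-3.5,-.239)
def tw(x,y): 
    c,s=np.cos(PT[2]),np.sin(PT[2]); return np.array([PT[0]+c*x-s*y,PT[1]+s*x+c*y])
def need(X,yaw=None):
    st=status.get_state(); R=Ro.from_rotvec(st["eef_rot"]).as_matrix()
    o=R.T@(np.array(X)-st["eef_pos"]); a=np.arctan2(R[1,0],R[0,0])
    t=0 if yaw is None else -np.degrees((yaw-a+np.pi/2)%np.pi-np.pi/2)
    print("t",round(st["time_s"],2),"pos",np.round(st["eef_pos"],1),"zax",np.round(R[:,2],3),"yaw_x",round(a,3),"j6",round(st["joints"][5],3),"F",np.round(st["force"],1),"w",round(st["width"],3))
    print(" offset m",np.round(o/1000,4),"turn",round(t,2))
E
python3 -c "
from go import *
need((447.2,-316.4,180),-.12+np.pi/2)
need((447.2,-316.4,89),-.12+np.pi/2)"
```

```text
t 1.3 pos [ 215.9 -586.5  231.3] zax [ 0.  0. -1.] yaw_x -1.218 j6 -0.126 F [-0.6  0.6 -0.1] w 1.0
 offset m [-0.1736 -0.3103  0.0513] turn 27.09
t 1.3 pos [ 215.9 -586.5  231.3] zax [ 0.  0. -1.] yaw_x -1.218 j6 -0.126 F [-0.6  0.6 -0.1] w 1.0
 offset m [-0.1736 -0.3103  0.1423] turn 27.09
```

Emit:
carry_out:
  increments:
    - {"offset":[-0.0174,-0.031,0.003],"turn":2.7}
    - {"offset":[-0.0347,-0.062,0.006],"turn":5.4}
    - {"offset":[-0.052,-0.093,0.009],"turn":8.1}
    - {"offset":[-0.0694,-0.124,0.012],"turn":10.8}
    - {"offset":[-0.0868,-0.155,0.015],"turn":13.5}
    - {"offset":[-0.104,-0.186,0.018],"turn":16.2}
    - {"offset":[-0.1215,-0.217,0.021],"turn":18.9}
    - {"offset":[-0.139,-0.248,0.024],"turn":21.6}
    - {"offset":[-0.1562,-0.279,0.027],"turn":24.3}
    - {"offset":[-0.1736,-0.3103,0.03],"turn":27.1}
    - {"offset":[-0.1736,-0.3103,0.03],"turn":27.1}
    - {"offset":[-0.1736,-0.3103,0.03],"turn":27.1}

```text
time_s: 2.3
eef_pos: [448.1, -314.8, 201.2]
eef_rot: [2.089, -2.346, -0.0]
force: [-0.2, -0.2, -0.3]
width: 1.002
```

```bash
python3 - <<'E'
from fit import *
from go import *
need((447.2,-316.4,89),-.12+np.pi/2)
st=status.get_state(); im=optics.get_image("wrist"); C=cam("wrist",st)
for d in finder.trace("paddle_mid","wrist"):
    print(d["conf"],d["uv"],d["region"].sum())
m=[(C,up(finder.trace("paddle_mid","wrist")[0]["region"]))]
print(fit([447.2,-316.4,-.12],PAD,m))
print(fit([447.2,-316.4,-.0],PAD,m))
P=[[X[i],X[j]] for X in PAD for i,j in((0,1),(2,3),(4,5),(6,7),(1,3),(1,5),(3,7),(5,7),(0,2),(0,4),(2,6),(4,6))]
for l in P:
    a=proj(C,pose([447.2,-316.4,-.12],np.array(l,float)))
    cv2.line(im,*[tuple(int(v) for v in k) for k in a],(0,255,255),1)
cv2.imwrite("pics/w1.png",im)
E
```

```text
t 2.3 pos [ 448.1 -314.8  201.2] zax [-0.  0. -1.] yaw_x -1.687 j6 0.93 F [-0.2 -0.2 -0.3] w 1.002
 offset m [0.0017 0.0007 0.1122] turn 0.23
0.92 [259.6, 182.8] 2069
(array([ 4.48777928e+02, -3.16299183e+02, -9.77702243e-02]), np.float64(0.08655281047919083))
(array([ 4.48884411e+02, -3.16634615e+02, -8.25812163e-02]), np.float64(0.0865323494458724))
```

View pics/w1.png

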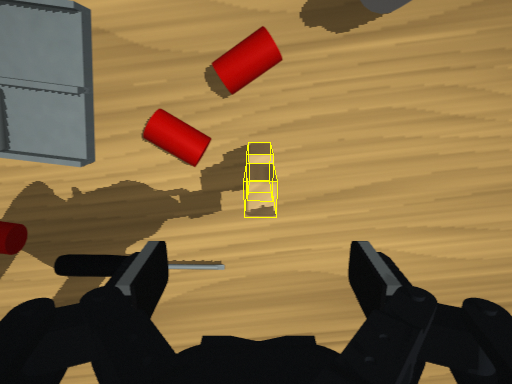

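Emit:
carry_out:
  increments:
    - {"offset":[0.0008,0,0.028],"turn":0}
    - {"offset":[0.0016,0,0.056],"turn":0}
    - {"offset":[0.0016,0,0.084],"turn":0}
    - {"offset":[0.0016,0,0.1],"turn":0}
    - {"offset":[0.0016,0,0.111],"turn":0}
    - {"offset":[0.0016,0,0.111],"turn":0}
    - {"offset":[0.0016,0,0.111],"turn":0}
  claw: 100
  newtons: 40

```text
time_s: 3.03
eef_pos: [446.1, -319.7, 90.7]
eef_rot: [2.082, -2.352, 0.0]
force: [-0.1, 0.3, 0.6]
width: 0.998
```

Emit:
carry_out:
  increments:
    - {"offset":[0,0,0],"turn":0}
    - {"offset":[0,0,0],"turn":0}
    - {"offset":[0,0,0],"turn":0}
    - {"offset":[0,0,0],"turn":0}
    - {"offset":[0,0,0],"turn":0}
    - {"offset":[0,0,0],"turn":0}
    - {"offset":[0,0,0],"turn":0}
    - {"offset":[0,0,0],"turn":0}
  claw: 10
  newtons: 40

```text
time_s: 3.7
eef_pos: [446.4, -319.7, 91.2]
eef_rot: [2.082, -2.352, 0.001]
force: [-0.4, 2.6, 4.0]
width: 0.272
```

```bash
python3 - <<'E'
from go import *
need((*tw(-37,-122),150),PT[2]+np.pi/2)
C=cam("scene"); im=optics.get_image("scene"); zoom(im,130,20,330,240,2.6,"pics/g1.png")
E
```

```text
t 3.7 pos [ 446.4 -319.7   91.2] zax [ 0.    -0.001 -1.   ] yaw_x -1.692 j6 0.928 F [-0.4  2.6  4. ] w 0.272
 offset m [-0.2131 -0.0423 -0.0589] turn 6.73
```

View pics/g1.png

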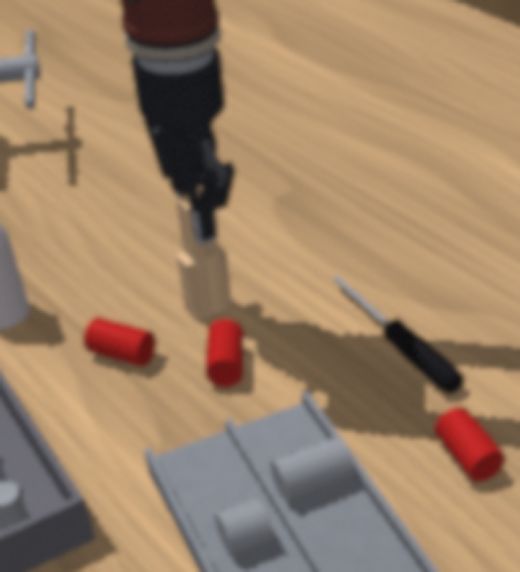

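Emit:
carry_out:
  increments:
    - {"offset":[0,0,-0.02],"turn":0}
    - {"offset":[0,0,-0.045],"turn":0}
    - {"offset":[0,0,-0.07],"turn":0}
    - {"offset":[-0.02,-0.004,-0.075],"turn":0.7}
    - {"offset":[-0.045,-0.009,-0.075],"turn":1.4}
    - {"offset":[-0.07,-0.014,-0.075],"turn":2.2}
    - {"offset":[-0.095,-0.019,-0.075],"turn":3.0}
    - {"offset":[-0.12,-0.024,-0.075],"turn":3.8}
    - {"offset":[-0.145,-0.029,-0.075],"turn":4.6}
    - {"offset":[-0.17,-0.034,-0.075],"turn":5.4}
    - {"offset":[-0.195,-0.039,-0.075],"turn":6.2}
    - {"offset":[-0.208,-0.0423,-0.075],"turn":6.7}
    - {"offset":[-0.213,-0.0423,-0.075],"turn":6.7}
    - {"offset":[-0.213,-0.0423,-0.075],"turn":6.7}
    - {"offset":[-0.213,-0.0423,-0.075],"turn":6.7}

```text
time_s: 5.0
eef_pos: [513.9, -113.8, 165.7]
eef_rot: [1.942, -2.469, 0.001]
force: [-0.4, -0.0, -0.6]
width: 0.279
```

```bash
python3 - <<'E'
from go import *
need((*tw(-37,-122),116),PT[2]+np.pi/2)
for c in("scene","top"):
    im=optics.get_image(c)
    zoom(im,*((150,60,350,280,2.6) if c=="scene" else (170,120,370,260,3.5)),f"pics/g2{c}.png")
E
```

```text
t 5.0 pos [ 513.9 -113.8  165.7] zax [-0.    -0.001 -1.   ] yaw_x -1.809 j6 1.442 F [-0.4 -0.  -0.6] w 0.279
 offset m [-0.0006 -0.0002  0.0497] turn 0.07
```

View pics/g2scene.png

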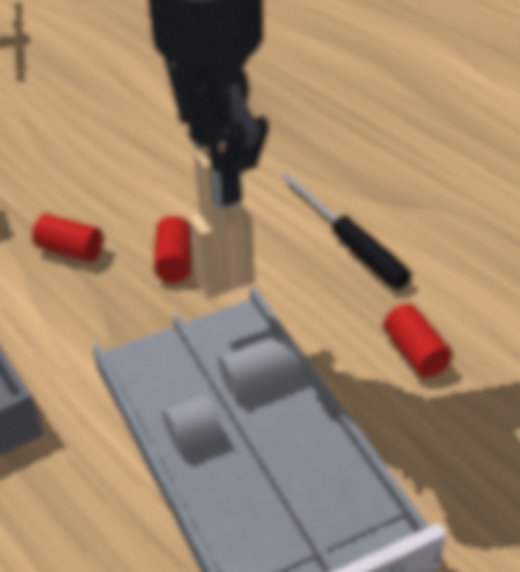

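View pics/g2top.png

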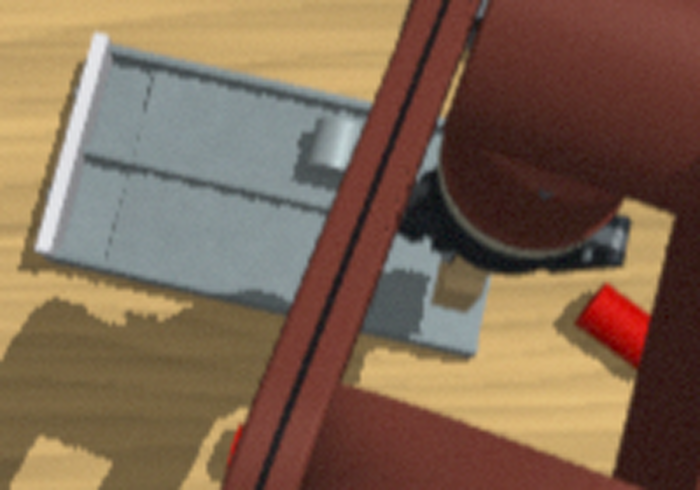

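Emit:
carry_out:
  increments:
    - {"offset":[-0.0006,0,0.012]}
    - {"offset":[-0.0006,0,0.024]}
    - {"offset":[-0.0006,0,0.036]}
    - {"offset":[-0.0006,0,0.044]}
    - {"offset":[-0.0006,0,0.0495]}
    - {"offset":[-0.0006,0,0.0495]}
    - {"offset":[-0.0006,0,0.0495]}

```text
invalid input at $.increments[0]: expected keys offset, turn
```

```bash
python3 - <<'E'
from go import *
need((*tw(-37,66),116),PT[2]+np.pi/2)
for c in("scene",):
    im=optics.get_image(c)
    zoom(im,170,90,330,250,3.5,f"pics/g3{c}.png")
E
```

```text
t 5.1 pos [ 513.9 -114.4  165.9] zax [-0.    -0.001 -1.   ] yaw_x -1.81 j6 1.442 F [ 0.2 -0.3 -0.8] w 0.273
 offset m [-0.1892  0.      0.0497] turn -0.02
```

View pics/g3scene.png

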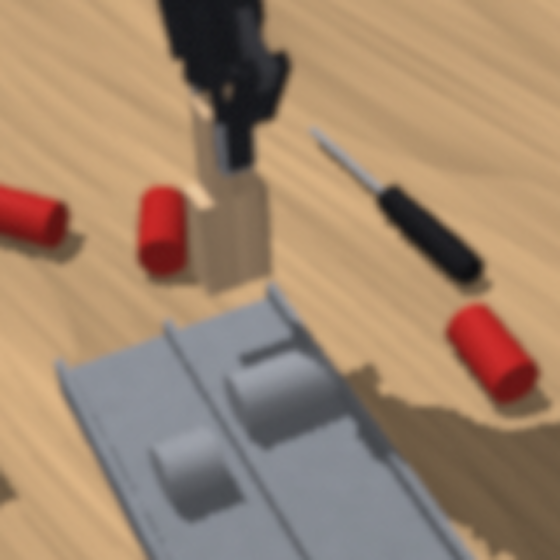

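Emit:
carry_out:
  increments:
    - {"offset":[0,0,0.012],"turn":0}
    - {"offset":[0,0,0.024],"turn":0}
    - {"offset":[0,0,0.036],"turn":0}
    - {"offset":[0,0,0.044],"turn":0}
    - {"offset":[0,0,0.0495],"turn":0}
    - {"offset":[0,0,0.0495],"turn":0}
    - {"offset":[0,0,0.0495],"turn":0}

```text
time_s: 5.73
eef_pos: [513.6, -114.3, 115.9]
eef_rot: [1.939, -2.47, -0.0]
force: [-0.4, 0.1, -1.2]
width: 0.276
```

```bash
python3 - <<'E'
from go import *
from fit import PAD,pose
need((*tw(-37,66),116),PT[2]+np.pi/2)
st=status.get_state()
C=cam("scene")
im=optics.get_image("scene")
im=cv2.resize(im[90:250,170:330],None,fx=3.5,fy=3.5)
for X in PAD:
  for i,j in((0,1),(2,3),(4,5),(6,7),(1,3),(1,5),(3,7),(5,7),(0,2),(0,4),(2,6),(4,6)):
    l=pose([st["eef_pos"][0],st["eef_pos"][1],PT[2]],X[[i,j]]); l[:,2]+=st["eef_pos"][2]-91
    a=(proj(C,l)-[170,90]+.5)*3.5
    cv2.line(im,*[tuple(int(v) for v in k) for k in a],(0,255,255),1)
cv2.imwrite("pics/g4.png",im)
E
```

```text
t 5.73 pos [ 513.6 -114.3  115.9] zax [-0.001 -0.    -1.   ] yaw_x -1.81 j6 1.442 F [-0.4  0.1 -1.2] w 0.276
 offset m [-0.1891 -0.0002 -0.0003] turn -0.04
```

View pics/g4.png

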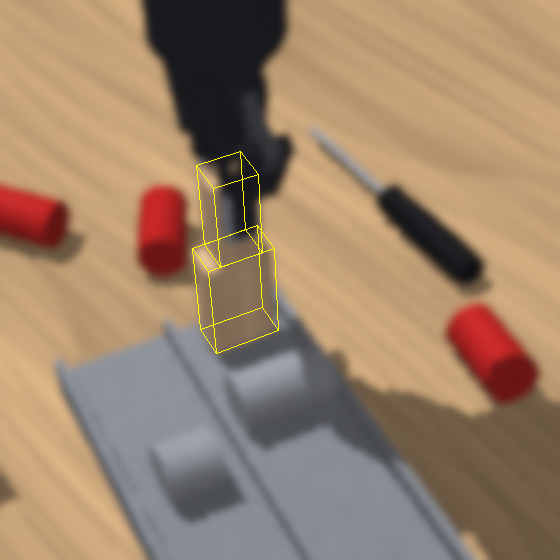

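Emit:
carry_out:
  increments:
    - {"offset":[-0.004,0,0],"turn":0}
    - {"offset":[-0.008,0,0],"turn":0}
    - {"offset":[-0.012,0,0],"turn":0}
    - {"offset":[-0.016,0,0],"turn":0}
    - {"offset":[-0.02,0,0],"turn":0}
    - {"offset":[-0.023,0,0],"turn":0}
    - {"offset":[-0.026,0,0],"turn":0}
    - {"offset":[-0.029,0,0],"turn":0}
    - {"offset":[-0.032,0,0],"turn":0}
    - {"offset":[-0.035,0,0],"turn":0}
    - {"offset":[-0.038,0,0],"turn":0}
    - {"offset":[-0.041,0,0],"turn":0}
    - {"offset":[-0.044,0,0],"turn":0}
    - {"offset":[-0.047,0,0],"turn":0}
    - {"offset":[-0.05,0,0],"turn":0}
    - {"offset":[-0.053,0,0],"turn":0}
    - {"offset":[-0.056,0,0],"turn":0}
    - {"offset":[-0.059,0,0],"turn":0}
    - {"offset":[-0.062,0,0],"turn":0}
    - {"offset":[-0.065,0,0],"turn":0}

```text
time_s: 7.45
eef_pos: [529.6, -51.0, 116.5]
eef_rot: [1.94, -2.471, 0.001]
force: [0.4, -0.7, -0.8]
width: 0.277
```

```bash
python3 - <<'E'
from go import *
need((*tw(-37,70),116),PT[2]+np.pi/2)
im=optics.get_image("scene"); zoom(im,170,90,340,310,2.6,"pics/p1.png")
E
```

```text
t 7.45 pos [529.6 -51.  116.5] zax [ 0.    -0.001 -1.   ] yaw_x -1.81 j6 1.567 F [ 0.4 -0.7 -0.8] w 0.277
 offset m [-0.1279  0.0003  0.0004] turn -0.03
```

View pics/p1.png

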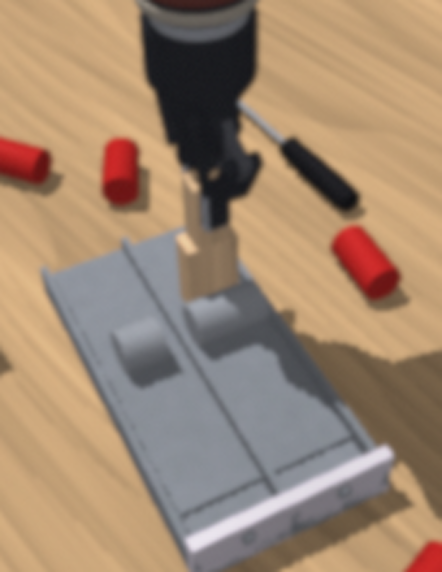

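Emit:
carry_out:
  increments:
    - {"offset":[-0.0035,0,0],"turn":0}
    - {"offset":[-0.007,0,0],"turn":0}
    - {"offset":[-0.0105,0,0],"turn":0}
    - {"offset":[-0.014,0,0],"turn":0}
    - {"offset":[-0.0175,0,0],"turn":0}
    - {"offset":[-0.021,0,0],"turn":0}
    - {"offset":[-0.0245,0,0],"turn":0}
    - {"offset":[-0.028,0,0],"turn":0}
    - {"offset":[-0.0315,0,0],"turn":0}
    - {"offset":[-0.035,0,0],"turn":0}
    - {"offset":[-0.0385,0,0],"turn":0}
    - {"offset":[-0.042,0,0],"turn":0}
    - {"offset":[-0.0455,0,0],"turn":0}
    - {"offset":[-0.049,0,0],"turn":0}
    - {"offset":[-0.0525,0,0],"turn":0}
    - {"offset":[-0.056,0,0],"turn":0}
    - {"offset":[-0.0595,0,0],"turn":0}
    - {"offset":[-0.063,0,0],"turn":0}
    - {"offset":[-0.0665,0,0],"turn":0}
    - {"offset":[-0.07,0,0],"turn":0}

```text
time_s: 9.17
eef_pos: [546.3, 17.8, 116.4]
eef_rot: [1.94, -2.471, 0.001]
force: [0.3, -1.1, -0.4]
width: 0.276
```

```bash
python3 - <<'E'
from go import *
need((*tw(-37,82),116),PT[2]+np.pi/2)
im=optics.get_image("scene"); zoom(im,170,90,340,310,2.6,"pics/p2.png")
E
```

```text
t 9.17 pos [546.3  17.8 116.4] zax [ 0. -0. -1.] yaw_x -1.81 j6 1.699 F [ 0.3 -1.1 -0.4] w 0.276
 offset m [-0.069   0.0003  0.0004] turn -0.03
```

View pics/p2.png

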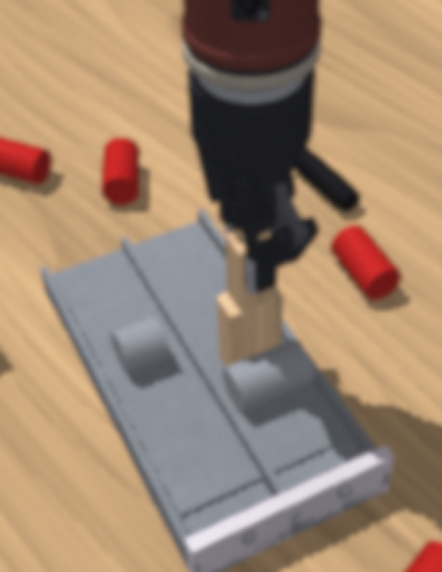

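Emit:
carry_out:
  increments:
    - {"offset":[-0.0035,0,0],"turn":0}
    - {"offset":[-0.007,0,0],"turn":0}
    - {"offset":[-0.0105,0,0],"turn":0}
    - {"offset":[-0.014,0,0],"turn":0}
    - {"offset":[-0.0175,0,0],"turn":0}
    - {"offset":[-0.021,0,0],"turn":0}
    - {"offset":[-0.0245,0,0],"turn":0}
    - {"offset":[-0.028,0,0],"turn":0}
    - {"offset":[-0.0315,0,0],"turn":0}
    - {"offset":[-0.035,0,0],"turn":0}
    - {"offset":[-0.0385,0,0],"turn":0}
    - {"offset":[-0.042,0,0],"turn":0}
    - {"offset":[-0.0455,0,0],"turn":0}
    - {"offset":[-0.049,0,0],"turn":0}
    - {"offset":[-0.0525,0,0],"turn":0}
    - {"offset":[-0.056,0,0],"turn":0}
    - {"offset":[-0.0595,0,0],"turn":0}
    - {"offset":[-0.063,0,0],"turn":0}
    - {"offset":[-0.0665,0,0],"turn":0}
    - {"offset":[-0.0695,0,0],"turn":0}

```text
time_s: 10.88
eef_pos: [563.0, 86.3, 116.4]
eef_rot: [-1.94, 2.47, -0.0]
force: [-0.1, -0.9, -0.6]
width: 0.276
```

```bash
python3 - <<'E'
from go import *
need((*tw(-37,70),116),PT[2]+np.pi/2)
im=optics.get_image("scene"); zoom(im,170,120,340,310,3,"pics/p3.png")
C=cam("scene")
for d in finder.trace("long_bar_mid","scene"): print(d["conf"],d["uv"],d["region"].sum())
print(proj(C,[[*tw(-37,y),z] for y,z in((108,36),(121,32))]))
E
```

```text
t 10.88 pos [563.   86.3 116.4] zax [ 0.  0. -1.] yaw_x -1.81 j6 1.824 F [-0.1 -0.9 -0.6] w 0.276
 offset m [0.0135 0.0002 0.0004] turn -0.01
0.87 [316.1, 191.2] 300
0.82 [333.6, 316.3] 901
0.8 [218.6, 156.8] 350
0.78 [294.3, 263.1] 593
0.72 [173.6, 151.6] 350
[[290.48159273 258.06107772]
 [294.00797752 264.62600423]]
```

View pics/p3.png

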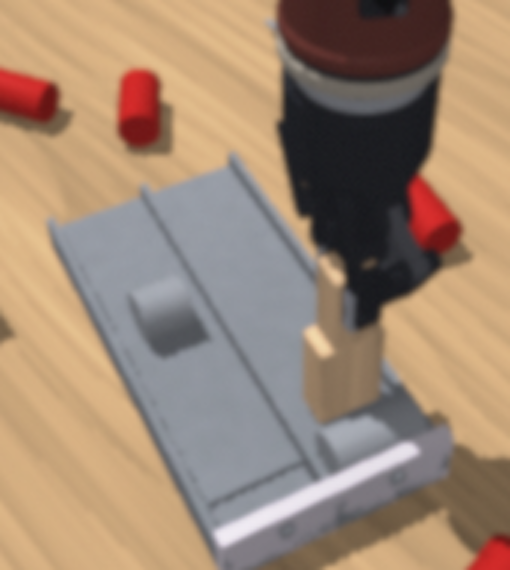

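Emit:
carry_out:
  increments:
    - {"offset":[0.007,0,0],"turn":0}
    - {"offset":[0.02,0,0],"turn":0}
    - {"offset":[0.04,0,0],"turn":0}
    - {"offset":[0.055,0,0],"turn":0}
    - {"offset":[0.06,0,0],"turn":0}
    - {"offset":[0.06,0,-0.02],"turn":0}
    - {"offset":[0.06,0,-0.04],"turn":0}

```text
time_s: 11.57
eef_pos: [547.1, 27.0, 155.3]
eef_rot: [1.937, -2.47, -0.004]
force: [0.9, -0.7, -0.4]
width: 0.277
```

```bash
python3 - <<'E'
from go import *
need((447.2,-318,160),-.12+np.pi/2)
C=cam("scene"); im=optics.get_image("scene")
for d in finder.trace("long_bar_mid","scene"): print(round(d["conf"],2),np.round(d["uv"],1),d["region"].sum())
im=cv2.resize(im[170:310,190:340],None,fx=4,fy=4)
th=np.linspace(0,2*np.pi,40)
for e in(-30,30):
    a=[[*tw(-37+e,121+18*np.cos(t)),32+18*np.sin(t)] for t in th]
    cv2.polylines(im,[((proj(C,a)-[190,170]+.5)*4).astype(int)],True,(0,255,255),1)
cv2.imwrite("pics/p4.png",im)
E
```

```text
t 11.57 pos [547.1  27.  155.3] zax [-0.003  0.    -1.   ] yaw_x -1.811 j6 1.717 F [ 0.9 -0.7 -0.4] w 0.277
 offset m [ 0.3589  0.0148 -0.0045] turn -6.91
0.93 [173.9 148.7] 372
0.85 [292.4 265.4] 598
0.78 [331.6 317.6] 877
0.75 [217.6 158.2] 350
0.73 [312.5 186.6] 468
0.48 [266.3 198.4] 1013
```

View pics/p4.png

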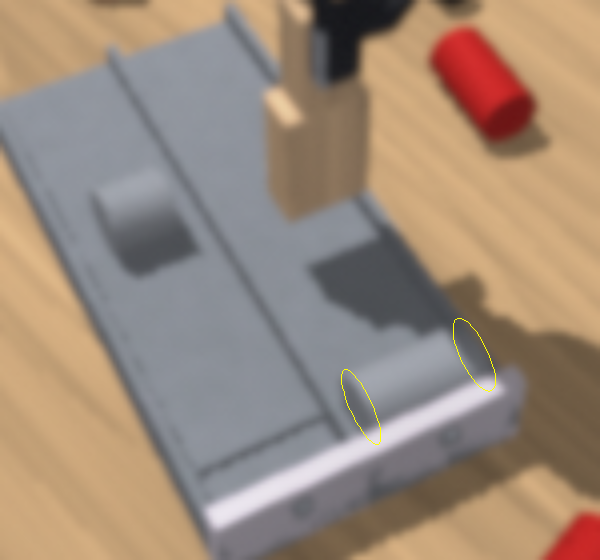

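Emit:
carry_out:
  increments:
    - {"offset":[0.02,0,-0.01],"turn":0}
    - {"offset":[0.045,0.002,-0.012],"turn":-1}
    - {"offset":[0.075,0.003,-0.012],"turn":-1.5}
    - {"offset":[0.105,0.0045,-0.012],"turn":-2}
    - {"offset":[0.135,0.0055,-0.012],"turn":-2.5}
    - {"offset":[0.165,0.007,-0.012],"turn":-3}
    - {"offset":[0.195,0.008,-0.012],"turn":-4}
    - {"offset":[0.225,0.009,-0.012],"turn":-4.5}
    - {"offset":[0.255,0.0105,-0.012],"turn":-5}
    - {"offset":[0.285,0.012,-0.012],"turn":-5.5}
    - {"offset":[0.315,0.013,-0.012],"turn":-6}
    - {"offset":[0.34,0.014,-0.012],"turn":-6.5}
    - {"offset":[0.355,0.0148,-0.012],"turn":-6.9}
    - {"offset":[0.359,0.0148,-0.012],"turn":-6.9}
    - {"offset":[0.359,0.0148,-0.012],"turn":-6.9}
    - {"offset":[0.359,0.0148,-0.012],"turn":-6.9}

```text
time_s: 13.0
eef_pos: [451.3, -317.3, 170.9]
eef_rot: [-2.081, 2.346, -0.006]
force: [0.6, -0.3, -0.3]
width: 0.275
```

```bash
python3 - <<'E'
from go import *
need((447.2,-318,92),-.12+np.pi/2)
im=optics.get_image("scene"); zoom(im,130,20,330,240,2.6,"pics/q1.png")
E
```

```text
t 13.0 pos [ 451.3 -317.3  170.9] zax [ 0.006  0.001 -1.   ] yaw_x -1.691 j6 0.93 F [ 0.6 -0.3 -0.3] w 0.275
 offset m [0.0013 0.0045 0.0788] turn 0.01
```

View pics/q1.png

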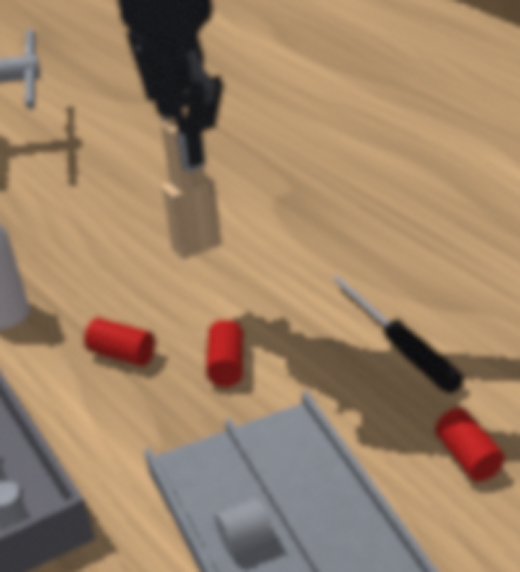

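Emit:
carry_out:
  increments:
    - {"offset":[0.0013,0.003,0.02],"turn":0}
    - {"offset":[0.0013,0.003,0.04],"turn":0}
    - {"offset":[0.0013,0.003,0.058],"turn":0}
    - {"offset":[0.0013,0.003,0.07],"turn":0}
    - {"offset":[0.0013,0.003,0.076],"turn":0}
    - {"offset":[0.0013,0.003,0.077],"turn":0}
    - {"offset":[0.0013,0.003,0.077],"turn":0}
    - {"offset":[0.0013,0.003,0.077],"turn":0}

```text
time_s: 13.72
eef_pos: [449.7, -318.2, 95.2]
eef_rot: [-2.082, 2.345, -0.009]
force: [0.3, -0.1, -0.3]
width: 0.276
```

Emit:
carry_out:
  increments:
    - {"offset":[0,0,0.0008],"turn":0}
    - {"offset":[0,0,0.0016],"turn":0}
    - {"offset":[0,0,0.002],"turn":0}
    - {"offset":[0,0,0.002],"turn":0}
    - {"offset":[0,0,0.002],"turn":0}

```text
time_s: 14.13
eef_pos: [449.7, -318.3, 93.3]
eef_rot: [-2.082, 2.345, -0.009]
force: [0.5, -0.2, -1.1]
width: 0.274
```

Emit:
carry_out:
  increments:
    - {"offset":[0,0,0.0008],"turn":0}
    - {"offset":[0,0,0.0016],"turn":0}
    - {"offset":[0,0,0.0018],"turn":0}
    - {"offset":[0,0,0.0018],"turn":0}

```text
time_s: 14.47
eef_pos: [449.7, -318.3, 91.4]
eef_rot: [-2.082, 2.345, -0.009]
force: [-0.3, -0.1, 0.1]
width: 0.274
```

Emit:
carry_out:
  increments:
    - {"offset":[0,0,0.0005],"turn":0}
    - {"offset":[0,0,0.001],"turn":0}
    - {"offset":[0,0,0.001],"turn":0}
    - {"offset":[0,0,0.001],"turn":0}

```text
time_s: 14.8
eef_pos: [449.9, -318.4, 91.2]
eef_rot: [-2.082, 2.345, -0.01]
force: [-1.5, 1.5, 5.8]
width: 0.273
```

Emit:
carry_out:
  increments:
    - {"offset":[0,0,0],"turn":0}
    - {"offset":[0,0,0],"turn":0}
    - {"offset":[0,0,0],"turn":0}
    - {"offset":[0,0,0],"turn":0}
    - {"offset":[0,0,0],"turn":0}
    - {"offset":[0,0,0],"turn":0}
    - {"offset":[0,0,0],"turn":0}
    - {"offset":[0,0,0],"turn":0}
    - {"offset":[0,0,0],"turn":0}
    - {"offset":[0,0,0],"turn":0}
  claw: 100

```text
time_s: 15.63
eef_pos: [450.0, -318.4, 91.2]
eef_rot: [-2.082, 2.345, -0.01]
force: [0.5, 0.7, 0.3]
width: 0.999
```

Emit:
carry_out:
  increments:
    - {"offset":[0,0,-0.005],"turn":0}
    - {"offset":[0,0,-0.015],"turn":0}
    - {"offset":[0,0,-0.035],"turn":0}
    - {"offset":[0,0,-0.06],"turn":0}
    - {"offset":[0,0,-0.09],"turn":0}
    - {"offset":[0,0,-0.12],"turn":0}
    - {"offset":[0,0,-0.14],"turn":0}
    - {"offset":[0,0,-0.15],"turn":0}
    - {"offset":[0,0,-0.15],"turn":0}
    - {"offset":[0,0,-0.15],"turn":0}

```text
time_s: 16.47
eef_pos: [448.7, -318.2, 241.2]
eef_rot: [-2.082, 2.345, -0.01]
force: [-0.9, 0.4, -0.1]
width: 1.0
```

```bash
python3 - <<'E'
from fit import *
from go import *
need((447.2,-318,92),-.12+np.pi/2)
C=cam("scene"); im=optics.get_image("scene"); zoom(im,130,60,340,310,2.3,"pics/q2.png")
d=finder.trace("paddle_mid","scene")[0]; print(d["conf"],d["uv"],fit([448,-317,-.12],PAD,[(C,up(d["region"]))]))
for d in finder.trace("long_bar_mid","scene"): print(round(d["conf"],2),np.round(d["uv"],1),d["region"].sum())
E
```

```text
t 16.47 pos [ 448.7 -318.2  241.2] zax [ 0.009 -0.001 -1.   ] yaw_x -1.69 j6 0.925 F [-0.9  0.4 -0.1] w 1.0
 offset m [-1.000e-04  2.800e-03  1.492e-01] turn 0.07
0.77 [204.9, 118.1] (array([ 4.53173094e+02, -3.15978348e+02, -2.66432622e-01]), np.float64(0.06703605431559234))
0.88 [291.6 262.3] 576
0.88 [331.5 315.6] 847
0.65 [312.6 188.6] 521
0.62 [173.3 150.1] 374
0.58 [218.9 156.5] 311
```

View pics/q2.png

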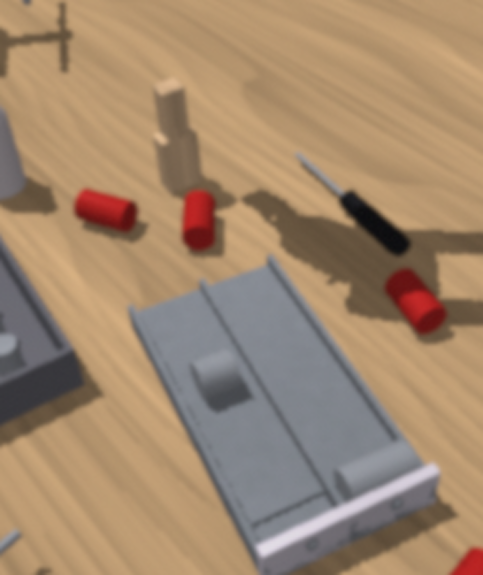

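Paddle stands upright and free; the bar is in the pocket against the stop; the short bar is unchanged.

```bash
python3 -c "
from plant import job
print(job.job_done())"
```

```text
the job is handed in; nothing more can be done
None
```

I took the paddle by its handle and used it to roll the longer bar slowly (about 40 mm/s) along its lane until it dropped into the pocket. I then stood the paddle back on the bench near where it started, opened the gripper and moved it clear. The job was handed in after about 16.5 s on the robot's clock; no verdict came back.

**Longer bar:** in the scene camera picture taken once the paddle was backed off, its outline lay over the predicted pocket position (y = 121 mm, height 32 mm). The final picture still shows it against the end stop.

**Paddle:** it stands upright on the bench, off the tray. While I lowered it, contact with the bench came at the same tool height as when I first gripped it.

**Shorter bar and red look-alikes:** by eye they look unmoved, but I did not measure this.

**One disagreement:** the last check of the paddle's turn, from a single camera, gave −0.27 rad against about −0.12 rad from the tool. I put this down to the weak single-view fit, and the turn about vertical is not judged.

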